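# Row up the wafer carriers and hold the feeder's sprung arm back past its click

### The arm

A 7-joint arm with a two-finger parallel gripper is mounted at the origin on a cart in front of the work surface, level with it; the furniture and walls round the work are solid. World frame = base frame: x ahead of the robot, y to its left, z up, the work surface at z = 0. Lengths are in m, angles in rad, forces in N, time in s.
With the tool pointing down it reaches from about 0.425 to 0.925 m from the base axis. Payload 6.8 kg.
Tool frame: the origin (TCP) lies on the mounting face of the last link; the fingertips stand 173 mm ahead of it and the grasp point (between the pads) lies 155 mm ahead of it; y points along the fingers, x is the direction in which the jaws open and shut, and the axes are right-handed (so a half turn about y gives the same grasp; the last joint's range is limited). The gripper opens to 85 mm and grips with 20 to 120 N. Pads are 22 mm wide; open, the fingers measure 114 mm over their backs; the gripper's body (76 mm by 85 mm) begins 54 mm behind the grasp point. The pads swing forward as they close: fully open they stand 13 mm farther back than shut.
Start: joints at [-1.278, 0.477, 0.022, 1.555, -0.011, 1.109, -0.083], TCP at [0.263, 0.622, 0.405] pointing down, gripper open.
Joint ranges: [-2.96, 2.96], [-0.34, 2.1], [-1.41, 1.46], [0.24, 2.44], [-1.37, 4.51], [0.17, 1.92], [-2.96, 2.96]. Speed limits (rad/s): [2.39, 2.39, 3.14, 3.14, 3.14, 3.14, 3.14].

### API

Orientations are given as a rotation vector (axis times angle).
In Python, from bench import r gives the robot as it stands.
- The arm moves only by the tool step_arm, never from a script. Its arguments are lists of equal length, an entry for each row: "xyz": the shift along the tool's x, y, z scaled (see below), a list of three; "rotation": the turn, a rotation vector about the tool's x, y, z scaled (see below), a list of three. A call has 1 to 20 rows; each row is the pose to reach, as a shift and turn from the pose measured when the call began, along the tool's axes at that moment; what a row does not reach only later rows make up. The controller multiplies each number of a shift by 30 cm and each number of a turn by 90 degrees. A row lasts 1/8 s, in which the tool goes at most 62.5 mm and 10.7 degrees, less where a joint would pass 70% of its speed; a pose out of reach is approached as far as the arm can. A call with a number of a shift or a turn outside -1 to 1 is refused whole. A call with a gripper value outside its range is refused whole. "grip" is the closure, from 0 (fully open) to 1 (shut), set as the call begins (left out, the last holds). The fingers move at their own pace and stop on an object; "force" is the grip in N (left out, the last holds). Time passes only in rows, so rows that repeat a pose let the fingers close. It gives the time, the measured TCP pose, the force and the opening at its end, in the units of the state.
- r.get_obs(): the state, without advancing time (a new reading comes with each control period).
- r.grab_frame(name): name is "side" or "top" or "wrist"; returns a dict with "pixels" (384x512x3 uint8, red, green, blue), "fx", "fy", "cx", "cy" (pixels), "position" and "attitude" of the camera in the world; the wrist camera has in their place "mount" (4x4, takes a point from camera to tool coordinates, whose origin is the TCP and whose axes are the tool frame's). Camera axes: x right, y down, z forward; pixel columns grow to the right and rows downward; lengths in m; the calibration is good to about 2 mm. The wrist camera is an equidistant fisheye: a pixel r from the principal point sees the ray r / f radians off the axis. A picture is of the moment at which its call begins: read the wrist's pose just before it. There is no depth.
- r.hand_in(): hands the job in, once; it reports no verdict.
The state is a dict: "clock": time; "joints": joint angles; "qvel": joint speeds; "tau": joint torques, N m; "tcp_pos": TCP position; "orientation": TCP orientation; "contact_force": force on the tool from outside, world axes, zero at the start; "moment": the same for the moment, N m; "grip_width": finger opening in m.
Only numpy, scipy, OpenCV 4.12 (cv2) and the standard library are available. Lean on these libraries where they do the work, as an engineer would, in place of code of your own. Each camera call takes 0.05 s, during which the arm holds its last target.

### The job

Get the carrier feeder ready for loading. First slide the three wafer carriers over the worktop, without lifting them, each fully home against the two ribs of the berth it stands in front of, so that they form one even row. Then push the orange idler block of the sprung arm to the right with the fingers, away from the row, past the ratchet's click and about 2 cm further, and finish while holding it there, so that the fingers and not the pawl keep the spring compressed; the row stays in place and the other things on the worktop are left where they stand.

Things in the scene. Friction and masses are not known exactly. Their poses are not given: they have to be found in the camera images.
- carrier_feeder: fixed feeder, turned up to 0.1 rad: an aluminium fence bar (290 mm long, 22 high) with six white ribs on its front, and right of it an 8 mm base plate with the sprung arm. Origin on the worktop on the line of the berths; x square to the fence, away from the robot; y left along the fence. Bar x 32 to 49, y -45 to 245 mm; plate x -36 to 80, y -230 to -45 mm. Bare worktop in front of the fence
- berth_left (a point): on the worktop, where the centre of a carrier's underside lies when fully home in the left berth, touching both its ribs. Ribs are 10 mm across, 20 high, centred 27.5 mm behind (feeder +x) and 24 mm to either side of this point; berths are 95 mm apart
- berth_middle (a point): the same for the middle berth
- berth_right (a point): the same for the right berth, the one nearest the sprung arm
- wafer_carrier_0: white round flat wafer carrier, a disc 63 mm across (60 mm below half height), 12 high, about 30 g; origin at the centre of its underside. Stands loose on the worktop 45 to 80 mm in front of a berth and up to 12 mm to the side; which carrier is before which berth varies, any may go in any berth
- wafer_carrier_1: another white wafer carrier, same size
- wafer_carrier_2: the blue wafer carrier, same size
- pivot_point (a point): on the upright axis of the sprung arm, at worktop height; the arm is 105 mm from here to the middle of the idler block, and reaches from here towards the robot
- tensioner_arm: the sprung arm: steel hub 60 mm across on the pivot, a grey bar 20 mm wide (top 24 mm above the worktop) and the orange idler block on its free end. Origin on the pivot axis, 8 mm above the worktop; at rest its axes are parallel to the feeder's, and from the pivot the bar points towards the robot, leaning 0.40 rad to the row (left)
- idler_point (a point): the centre of the orange upright idler block, 46 mm above the worktop, the part to push. The block is 30 mm along the arm, 22 mm across it (across = the way it is pushed), 44 high, from 24 to 68 mm above the worktop; its flat left face looks to the row. It swings on a level arc of 105 mm radius about the pivot
- ratchet_angle (a joint): sprung arm's angle in rad: 0 at rest (block nearest the row), growing as the block is pushed right, away from the row (anticlockwise from above), end stop 0.95. Spring at the block: 3 N at rest, 6 N at 0.75. The tooth lifts the pawl (up to 2 N more) and passes it at 0.45 to 0.55, the click; let go after that, the arm is caught by the pawl at about 0.53
- pawl_slider (a joint): lift in m of the brass sprung pawl to the right of the arm's hub: 0 when resting, up to 0.005 as the tooth passes, back to 0 after the click. It works by itself and needs no touching
- resist_bottle: bystander: brown glass bottle with a white cap, 52 mm across, 114 tall; origin at the centre of its underside
- swab_tub: bystander: white tub with a green lid, 58 mm across, 68 tall; origin at the centre of its underside
- dropper_bottle: bystander: small brown bottle with a black cap, 38 mm across, 80 tall; origin at the centre of its underside
- wafer_tub: bystander: cream screw-top tub, 68 mm across, 46 tall; origin at the centre of its underside
- vial_brown: bystander: brown glass vial with a blue cap, 20 mm across, 53 tall; origin at the centre of its underside
- vial_white: bystander: white vial with a cream cap, 20 mm across, 43 tall; origin at the centre of its underside
Mind the look-alikes: they are no part of the job. What is meant by the wafer_carrier_2 is not pink or yellow, and is the larger of those in its own colour.

How it is judged:
By the outcome, as a careful person would: the job done as asked, in the order asked, and still so for the second after the job is handed in, while the arm keeps its last pose, push and grip.
It also fails if it takes over 58 s, if anything falls off the work surface, if the arm or the gripper's body presses on something with over 40 N, if the wrist force passes 120 N, or if a joint passes its speed limit or range.

## Working session

There is one attempt and no reset: what is moved stays moved. The work goes in short steps, Python scripts to look and compute and a tool call to move; the robot and the scene stay as the last step left them, time stands still between calls to the robot, and variables do not carry over. Pictures are saved under pics/ and viewed, and the job is handed in when it is done.

Besides the shell and the picture viewer there is one more tool, called after "Emit:" as name(argument=value, ...), one argument or row to a line, values as JSON. step_arm: Moves the arm, as the interface text tells. Its arguments: {"type":"object","properties":{"xyz":{"type":"array"},"rotation":{"type":"array"},"grip":{"type":"number"},"force":{"type":"number"}},"required":["xyz","rotation"]}

```bash
ls; mkdir -p pics; python3 - <<'E'
from bench import r
import cv2,numpy as np
o=r.get_obs();print(o)
for n in("side","top","wrist"):
    f=r.grab_frame(n);cv2.imwrite(f"pics/{n}0.png",f["pixels"][:,:,::-1])
    print(n,{k:v for k,v in f.items() if k!="pixels"})
E
```

```text
pics
{'clock': 0.0, 'joints': array([-1.27810646,  0.47784631,  0.02232582,  1.5564814 , -0.01148994,
        1.10928175, -0.08308452]), 'qvel': array([ 0.00044114,  0.00177432,  0.00074053,  0.00047206, -0.00072197,
       -0.00045903,  0.00085918]), 'tau': array([-6.18896374e-04, -5.96452975e+01,  1.60730258e+00, -2.81194085e+01,
        1.23595764e-02,  9.19540529e-03, -1.33162806e-05]), 'tcp_pos': array([0.26322605, 0.62125687, 0.40368151]), 'orientation': array([-1.37373128, -0.90807441,  0.91052782]), 'contact_force': array([-0.69752212, -1.56537323,  0.51198082]), 'moment': array([ 0.02997017, -0.03485413, -0.05780863]), 'grip_width': 0.08529450931763181}
side {'fx': 440.8290050479363, 'fy': 440.8290050479363, 'cx': 256.6007901126519, 'cy': 191.1438562294558, 'position': array([-0.04757279, -0.87371543,  1.03951096]), 'attitude': array([-2.23740171,  0.66366492, -0.28237162])}
top {'fx': 405.7415581912951, 'fy': 405.7415581912951, 'cx': 251.6814910068452, 'cy': 189.4658307334156, 'position': array([ 0.35960146, -0.00959676,  1.46315419]), 'attitude': array([-2.18001796,  2.14240476, -0.10605114])}
wrist {'fx': 297.3186396354542, 'fy': 297.3186396354542, 'cx': 253.39302939648502, 'cy': 193.21668333283304, 'mount': array([[ 9.99999826e-01,  2.78078058e-04,  5.21190202e-04,
        -3.87027492e-04],
       [-4.27712800e-04, -2.67732384e-01,  9.63493221e-01,
         3.13923906e-02],
       [ 4.07465819e-04, -9.63493276e-01, -2.67732219e-01,
         6.78133039e-02],
       [ 0.00000000e+00,  0.00000000e+00,  0.00000000e+00,
         1.00000000e+00]])}
```

View pics/top0.png

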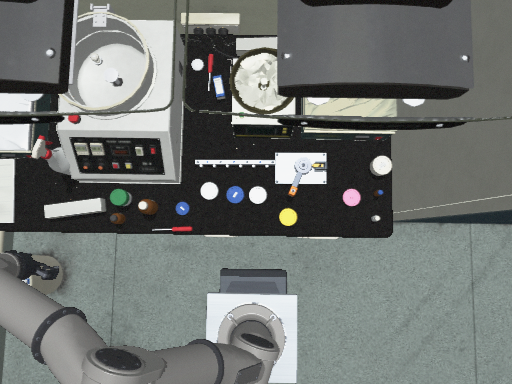

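View pics/side0.png

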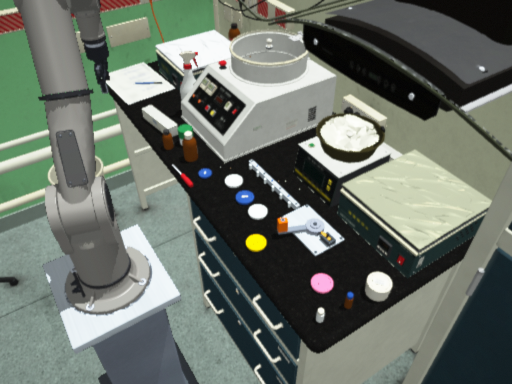

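```bash
python3 - <<'E'
from scipy.spatial.transform import Rotation as R
print(R.from_rotvec([-1.37373128, -0.90807441,  0.91052782]).as_matrix().round(3))
E
```

```text
[[ 0.39  -0.001 -0.921]
 [ 0.921 -0.002  0.39 ]
 [-0.002 -1.    -0.   ]]
```

```bash
cat > h.py <<'E'
from bench import r
import cv2,numpy as np
from scipy.spatial.transform import Rotation as R
def cam(f):
    return np.array(f["position"]),R.from_rotvec(f["attitude"]).as_matrix()
def unproj(f,u,v,z):
    p,A=cam(f);d=A@np.array([(u-f["cx"])/f["fx"],(v-f["cy"])/f["fy"],1.]);return p+d*(z-p[2])/d[2]
def proj(f,P):
    p,A=cam(f);q=A.T@(np.asarray(P)-p);return np.array([f["cx"]+f["fx"]*q[0]/q[2],f["cy"]+f["fy"]*q[1]/q[2]])
def save(name,f,box=None,s=1,pts=()):
    im=f["pixels"][:,:,::-1].copy()
    x0,y0,x1,y1=box or (0,0,512,384)
    im=cv2.resize(im[y0:y1,x0:x1],None,fx=s,fy=s,interpolation=cv2.INTER_CUBIC)
    for u,v in pts: cv2.drawMarker(im,(int(round((u+.5-x0)*s)),int(round((v+.5-y0)*s))),(0,0,255),cv2.MARKER_CROSS,10,1)
    cv2.imwrite(f"pics/{name}.png",im)
E
python3 - <<'E'
from h import *
f=r.grab_frame("top");g=r.grab_frame("side")
import pickle;pickle.dump((f,g),open("fg0.pkl","wb"))
save("topc",f,(170,140,340,230),4.7)
save("sidec",g,(190,150,350,260),5)
# blobs
for n,im,F in(("top",f["pixels"],f),("side",g["pixels"],g)):
    hsv=cv2.cvtColor(im,cv2.COLOR_RGB2HSV)
    for nm,lo,hi in(("white",(0,0,150),(180,60,255)),("blue",(100,100,80),(125,255,255)),("orange",(5,120,120),(18,255,255)),("yellow",(22,120,120),(35,255,255)),("pink",(140,60,120),(175,255,255)),("all",(0,0,75),(180,255,255))):
        m=cv2.inRange(hsv,lo,hi);k,l,s,c=cv2.connectedComponentsWithStats(m)
        for i in range(1,k):
            x,y,w,h,a=s[i]
            P=unproj(F,*c[i],0.012)
            if 25<a<3000 and 0.4<P[0]<0.8 and abs(P[1])<.5: print(n,nm,s[i],c[i].round(2),P.round(4))
E
```

```text
top white [231 115  51  10 345] [253.75 120.39] [0.7714 0.0031 0.012 ]
top white [181 121   2  28  33] [181.21 133.06] [0.7198 0.2676 0.012 ]
top white [304 127  93   7 297] [346.67 130.84] [ 0.7376 -0.3364  0.012 ]
top white [135 147   8   8  27] [139.22 150.11] [0.654  0.4186 0.012 ]
top white [ 79 150 103  34 180] [142.23 178.04] [0.5515 0.4027 0.012 ]
top white [ 195  153  132   34 1827] [286.51 167.07] [ 0.6002 -0.1184  0.012 ]
top white [372 156  20  19 292] [381.86 164.74] [ 0.6144 -0.4623  0.012 ]
top white [201 182  17  18 238] [208.87 190.38] [0.5107 0.1602 0.012 ]
top white [249 186  18  18 247] [257.38 194.65] [ 0.4983 -0.0147  0.012 ]
top white [344 190  16  14 127] [350.64 196.61] [ 0.4969 -0.3489  0.012 ]
top white [138 201   9   9  58] [142.22 204.93] [0.4541 0.3982 0.012 ]
top blue [226 186  18  18 238] [234.71 194.24] [0.4984 0.0668 0.012 ]
top blue [175 202  15  13 142] [182.02 208.06] [0.4454 0.2546 0.012 ]
top orange [289 186   9  10  43] [292.77 190.21] [ 0.5164 -0.1416  0.012 ]
top yellow [279 208  18  18 257] [287.68 216.58] [ 0.4215 -0.1241  0.012 ]
top pink 
[... 2253 characters left out ...]
2  32] [328.66 184.31] [ 0.7803 -0.0451  0.012 ]
side all [235 190  20  15 233] [244.33 196.79] [0.501  0.0624 0.012 ]
side all [248 203  20  17 269] [257.41 211.06] [ 0.5012 -0.0189  0.012 ]
side all [245 233  22  19 325] [255.67 242.19] [ 0.4241 -0.128   0.012 ]
side all [377 245  10  10  27] [381.48 249.41] [ 0.7244 -0.3582  0.012 ]
side all [397 256   8   9  46] [400.28 259.8 ] [ 0.7423 -0.4169  0.012 ]
side all [365 271  28  31 677] [378.12 285.62] [ 0.6235 -0.4474  0.012 ]
side all [310 272  24  22 405] [321.59 282.69] [ 0.4981 -0.3539  0.012 ]
side all [347 291   7  11  55] [350.02 295.65] [ 0.5361 -0.4295  0.012 ]
side all [316 307   9  16 120] [320.  314.5] [ 0.4308 -0.4303  0.012 ]
```

View pics/topc.png

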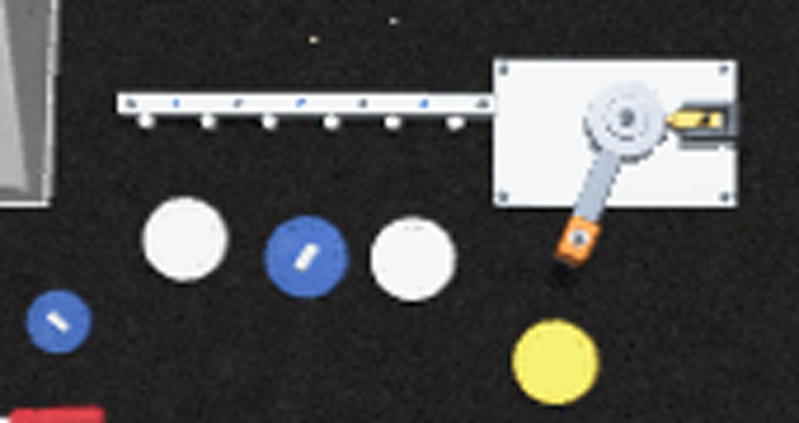

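View pics/sidec.png

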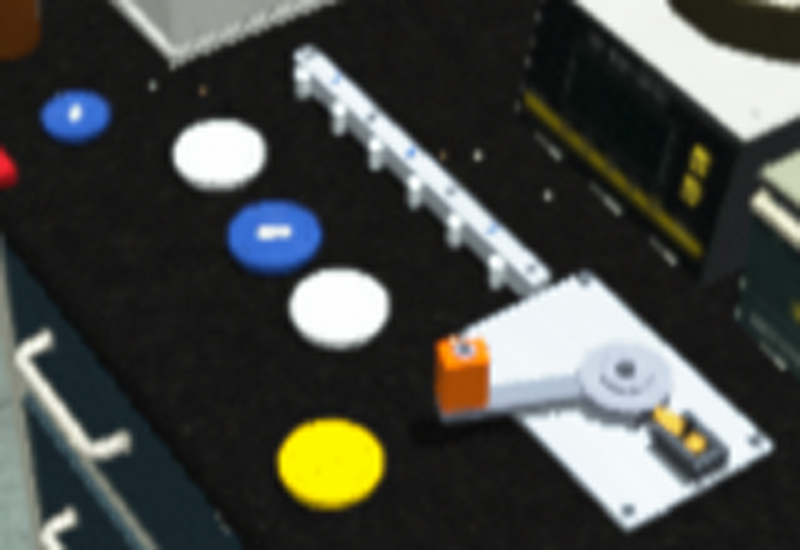

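```bash
python3 - <<'E'
from h import *
import pickle
from scipy.optimize import least_squares
f,g=pickle.load(open("fg0.pkl","rb"))
T=lambda u,v:(u/4.7-.5+170,v/4.7-.5+140)
S=lambda u,v:(u/5-.5+190,v/5-.5+150)
obs=[]
for P,p in [((80,-45,8),(494,60)),((80,-230,8),(737,60)),((-36,-230,8),(738,207)),((-36,-45,8),(493,207)),((49,245,22),(118,94)),((32,245,22),(118,112))]: obs.append((f,P,T(*p)))
for i,u in enumerate([147,209,270,332,393,456]):
    b=[190,95,0][i//2]; y=b+(24 if i%2==0 else -24); obs.append((f,(27.5-4,y,20),T(u,125)))
for P,p in [((80,-45,8),(585,270)),((80,-230,8),(774,445)),((-36,-230,8),(628,530)),((49,245,22),(309,44)),((32,245,22),(293,57))]: obs.append((g,P,S(*p)))
def pose(q,P):
    c,s=np.cos(q[2]),np.sin(q[2]);P=np.array(P)/1000;return np.array([q[0]+c*P[0]-s*P[1],q[1]+s*P[0]+c*P[1],P[2]])
def res(q,sel=None): return np.concatenate([proj(F,pose(q,P))-p for F,P,p in obs if sel is None or F is sel])
for sel in(None,f,g):
    q=least_squares(lambda q:res(q,sel),[.56,0,0],loss="soft_l1").x
    print(q.round(4),res(q,sel).reshape(-1,2).round(1).tolist())
q=least_squares(res,[.56,0,0],loss="soft_l1").x
for n,y in(("L",190),("M",95),("R",0)):print(n,pose(q,(0,y,0)).round(4))
# pivot from pixels: hub top z? block top z .068
print("hub",unproj(f,*T(627,118),.026),"blocktop",unproj(f,*T(582,237),.068), unproj(g,*S(463,347),.068))
# discs joint fit
for a,b in (((208.97,190.37),(233.3,180.4)),((234.71,194.27),(244.33,196.79)),((257.45,194.5),(257.41,211.06))):
    print([(unproj(f,*a,z)[:2].round(4),unproj(g,*b,z)[:2].round(4)) for z in(.009,)])
E
```

```text
[ 0.5772 -0.0302  0.0113] [[-0.2, -0.8], [-1.0, -0.6], [-0.8, -0.2], [0.0, -0.5], [-0.4, -0.7], [-0.5, 0.1], [1.9, -0.2], [2.1, -0.1], [2.1, -0.1], [2.2, -0.0], [2.3, 0.0], [2.2, 0.1], [-0.8, 0.0], [-1.3, -0.2], [-1.5, -0.8], [-0.6, 0.2], [-1.3, -0.8]]
[ 0.5762 -0.027   0.0093] [[-1.0, -0.5], [-1.8, -0.2], [-1.7, 0.2], [-0.9, -0.2], [-1.3, -0.6], [-1.4, 0.2], [1.0, -0.1], [1.2, 0.0], [1.2, 0.1], [1.3, 0.2], [1.4, 0.3], [1.4, 0.4]]
[ 0.5794 -0.0335  0.0132] [[0.3, 0.3], [-0.0, 0.1], [-0.1, -0.4], [0.2, 0.5], [-0.4, -0.5]]
L [0.575  0.1598 0.    ]
M [0.5761 0.0648 0.    ]
R [ 0.5772 -0.0302  0.    ]
hub [ 0.60779726 -0.17594072  0.026     ] blocktop [ 0.51141394 -0.13841874  0.068     ] [ 0.51577357 -0.13466464  0.068     ]
[(array([0.5111, 0.1601]), array([0.5143, 0.1583]))]
[(array([0.4985, 0.0669]), array([0.5026, 0.0651]))]
[(array([ 0.4991, -0.015 ]), array([ 0.5027, -0.0164]))]
```

```bash
python3 - <<'E'
from h import *
import pickle
from scipy.optimize import least_squares
f,g=pickle.load(open("fg0.pkl","rb"))
T=lambda u,v:(u/4.7-.5+170,v/4.7-.5+140)
S=lambda u,v:(u/5-.5+190,v/5-.5+150)
obs=[]
for P,p in [((80,-45,8),(494,60)),((80,-230,8),(737,60)),((-36,-230,8),(738,207)),((-36,-45,8),(493,207)),((49,245,22),(118,94)),((32,245,22),(118,112))]: obs.append((f,P,T(*p),0))
for i,u in enumerate([147,209,270,332,393,456]):
    b=[190,95,0][i//2]; y=b+(24 if i%2==0 else -24); obs.append((f,(27.5,y,20),T(u,121),1))
for P,p in [((80,-45,8),(585,270)),((80,-230,8),(774,445)),((-36,-230,8),(628,530)),((49,245,22),(309,44)),((32,245,22),(293,57))]: obs.append((g,P,S(*p),0))
for i,p in enumerate([(303,73),(340,105),(377,139),(416,178),(456,218),(497,260)]):
    b=[190,95,0][i//2]; y=b+(24 if i%2==0 else -24); obs.append((g,(27.5,y,20),S(*p),1))
def pose(q,P):
    c,s=np.cos(q[2]),np.sin(q[2]);P=np.array(P)/1000;return np.array([q[0]+c*P[0]-s*P[1],q[1]+s*P[0]+c*P[1],P[2]])
def res(q,sel=None): return np.concatenate([proj(F,pose(q,np.array(P)+[0,k*q[3]*1000,0]))-p for F,P,p,k in obs if sel is None or F is sel])
for sel in(f,g,None):
    q=least_squares(lambda q:res(q,sel),[.56,0,0,0],loss="soft_l1").x
    print(q.round(4),res(q,sel).reshape(-1,2).round(1).tolist())
for n,y in(("L",190),("M",95),("R",0)):print(n,pose(q,(0,y+q[3]*1000,0)).round(4))
E
```

```text
[ 0.5758 -0.0319  0.0106  0.0095] [[0.3, -0.4], [-0.5, -0.1], [-0.3, 0.2], [0.5, -0.1], [0.1, -0.4], [-0.1, 0.4], [-0.2, -0.1], [-0.1, -0.1], [-0.0, 0.0], [0.1, 0.1], [0.2, 0.2], [0.1, 0.2]]
[ 0.5809 -0.0328  0.0094  0.0113] [[0.6, 0.1], [0.1, -0.1], [-0.1, -0.7], [0.7, 0.2], [0.1, -0.8], [-0.1, -0.3], [-0.2, 0.3], [-0.3, 0.7], [-0.2, 0.5], [-0.3, 0.2], [-0.1, -0.0]]
[ 0.5781 -0.0327  0.0107  0.0101] [[0.5, -1.0], [-0.3, -0.8], [-0.1, -0.4], [0.7, -0.7], [0.3, -1.0], [0.2, -0.2], [-0.2, -0.7], [-0.0, -0.7], [0.0, -0.6], [0.1, -0.5], [0.2, -0.4], [0.1, -0.4], [-0.1, 0.3], [-0.6, 0.2], [-0.8, -0.3], [-0.0, 0.5], [-0.7, -0.5], [-0.6, 0.1], [-0.8, 0.8], [-0.8, 1.1], [-0.8, 0.9], [-0.8, 0.7], [-0.6, 0.5]]
L [0.5759 0.1674 0.    ]
M [0.577  0.0724 0.    ]
R [ 0.578  -0.0226  0.    ]
```

```bash
cat >> h.py <<'E'
YAW0=0.0107
def toolR(yaw):  # tool x = left rotated by yaw, y down
    c,s=np.cos(yaw),np.sin(yaw); x=np.array([-s,c,0]);y=np.array([0,0,-1.]);return np.stack([x,y,np.cross(x,y)],1)
def plan(targets,o=None):
    """targets: list of (tcp xyz, yaw) -> numbers"""
    o=o or r.get_obs();A=R.from_rotvec(o["orientation"]).as_matrix();p=np.array(o["tcp_pos"])
    print("t %.2f"%o["clock"],"tcp",p.round(4),"yaw err mat",A.round(3).tolist(),"F",np.round(o["contact_force"],2),"w",round(o["grip_width"],4))
    for t,yaw in targets:
        d=A.T@(np.array(t)-p)/.3;w=R.from_matrix(A.T@toolR(yaw)).as_rotvec()/(np.pi/2)
        print("shift",d.round(4).tolist(),"rot",w.round(4).tolist())
E
python3 - <<'E'
from h import *
plan([((.37,.38,.38),YAW0),((.465,.15,.33),YAW0)])
E
```

```text
t 0.25 tcp [0.2633 0.6214 0.4043] yaw err mat [[0.39, -0.0, -0.921], [0.921, -0.001, 0.39], [-0.001, -1.0, -0.0]] F [-0.64  0.41 -0.44] w 0.0857
shift [-0.6021, 0.0814, -0.6414] rot [-0.0001, -0.262, -0.0005]
shift [-1.1844, 0.2485, -1.2321] rot [-0.0001, -0.262, -0.0005]
```

Emit:
step_arm(
  xyz=[
    [-0.12,0.016,-0.128],
    [-0.24,0.033,-0.257],
    [-0.36,0.049,-0.385],
    [-0.48,0.065,-0.513],
    [-0.6,0.081,-0.641],
    [-0.72,0.11,-0.76],
    [-0.84,0.15,-0.88],
    [-0.96,0.19,-0.98],
    [-0.98,0.2,-0.99],
    [-0.98,0.2,-0.99],
  ],
  rotation=[
    [0,-0.06,0],
    [0,-0.12,0],
    [0,-0.18,0],
    [0,-0.24,0],
    [0,-0.262,0],
    [0,-0.262,0],
    [0,-0.262,0],
    [0,-0.262,0],
    [0,-0.262,0],
    [0,-0.262,0],
  ],
  grip=0.53,
  force=20,
)

```text
clock: 1.5
tcp_pos: [0.422, 0.2348, 0.3445]
orientation: [-1.205, -1.216, 1.217]
contact_force: [0.6, -0.7, 0.1]
grip_width: 0.0401
```

```bash
python3 - <<'E'
from h import *
plan([((.465,.16,.28),YAW0)])
E
```

```text
t 1.50 tcp [0.422  0.2348 0.3445] yaw err mat [[-0.01, -0.0, -1.0], [1.0, -0.001, -0.01], [-0.001, -1.0, 0.0]] F [ 0.55 -0.69  0.13] w 0.0401
shift [-0.2507, 0.2152, -0.1409] rot [-0.0003, -0.0004, -0.0004]
```

Emit:
step_arm(
  xyz=[
    [-0.13,0.12,-0.07],
    [-0.25,0.23,-0.14],
    [-0.25,0.25,-0.145],
    [-0.25,0.25,-0.145],
  ],
  rotation=[
    [0,0,0],
    [0,0,0],
    [0,0,0],
    [0,0,0],
  ],
)

```text
clock: 2.0
tcp_pos: [0.4661, 0.1621, 0.2695]
orientation: [-1.203, -1.218, 1.218]
contact_force: [-0.4, -0.0, 0.5]
grip_width: 0.0405
```

```bash
cat >> h.py <<'E'
def wray(f,u,v,z,o):
    """wrist pixel -> world point at height z"""
    A=R.from_rotvec(o["orientation"]).as_matrix();M=f["mount"]
    du,dv=u-f["cx"],v-f["cy"];rr=np.hypot(du,dv);th=rr/f["fx"]
    d=np.array([np.sin(th)*du/max(rr,1e-9),np.sin(th)*dv/max(rr,1e-9),np.cos(th)])
    d=A@(M[:3,:3]@d);p=np.array(o["tcp_pos"])+A@M[:3,3]
    return p+d*(z-p[2])/d[2]
def wproj(f,P,o):
    A=R.from_rotvec(o["orientation"]).as_matrix();M=f["mount"]
    q=M[:3,:3].T@(A.T@(np.asarray(P)-o["tcp_pos"])-M[:3,3])
    th=np.arctan2(np.hypot(q[0],q[1]),q[2]);n=np.hypot(q[0],q[1])
    return np.array([f["cx"]+f["fx"]*th*q[0]/n,f["cy"]+f["fx"]*th*q[1]/n])
E
python3 - <<'E'
from h import *
o=r.get_obs();f=r.grab_frame("wrist")
import pickle;pickle.dump((o,f),open("w1.pkl","wb"))
c,s=np.cos(.0107),np.sin(.0107)
b=[(.5759,.1674),(.577,.0724),(.578,-.0226)]
pts=[wproj(f,(*p,0),o) for p in b]
for p in b:
  for y in(.024,-.024): pts.append(wproj(f,(p[0]+.0275*c-s*y,p[1]+s*.0275+c*y,.02),o))
for d in((.5127,.159),(.5005,.066),(.501,-.0157)): pts.append(wproj(f,(*d,.012),o))
save("w1",f,None,1.5,pts)
plan([((.4675,.159,.176),YAW0)],o)
E
```

```text
t 2.00 tcp [0.4661 0.1621 0.2695] yaw err mat [[-0.012, -0.001, -1.0], [1.0, 0.0, -0.012], [0.0, -1.0, 0.001]] F [-0.41 -0.05  0.48] w 0.0405
shift [-0.0105, 0.3117, -0.0049] rot [-0.0006, 0.0009, 0.0001]
```

View pics/w1.png

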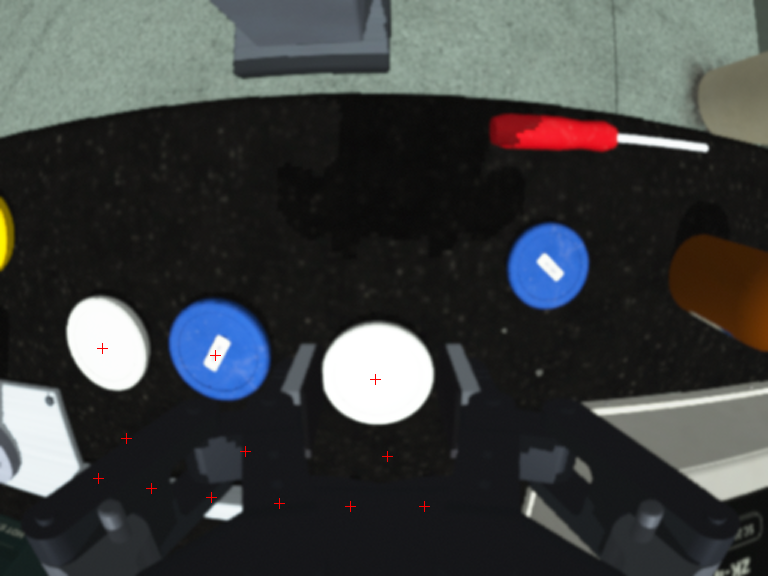

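```bash
python3 - <<'E'
from h import *
import pickle
o,f=pickle.load(open("w1.pkl","rb"))
for u,v in((378,372.5),(220,349),(108,342)): print(wray(f,u/1.5-.5,v/1.5-.5,.011,o).round(4))
E
```

```text
[0.509  0.1609 0.011 ]
[0.4973 0.0693 0.011 ]
[ 0.497  -0.0103  0.011 ]
```

Emit:
step_arm(
  xyz=[
    [-0.007,0.16,0.002],
    [-0.007,0.29,0.002],
    [-0.007,0.315,0.002],
    [-0.007,0.315,0.002],
  ],
  rotation=[
    [0,0,0],
    [0,0,0],
    [0,0,0],
    [0,0,0],
  ],
)

```text
clock: 2.55
tcp_pos: [0.4657, 0.1614, 0.1764]
orientation: [-1.202, -1.221, 1.218]
contact_force: [0.3, -0.3, 0.1]
grip_width: 0.0398
```

```bash
python3 - <<'E'
from h import *
o=r.get_obs();f=r.grab_frame("wrist")
save("w2",f,None,1.5)
g=r.grab_frame("side");save("s2",g,(190,120,310,220),6)
plan([((.4655,.16,.174),YAW0)],o)
E
```

```text
t 2.55 tcp [0.4657 0.1614 0.1764] yaw err mat [[-0.014, 0.001, -1.0], [1.0, 0.002, -0.014], [0.002, -1.0, -0.001]] F [ 0.33 -0.3   0.07] w 0.0398
shift [-0.0048, 0.008, 0.0008] rot [0.0005, 0.0024, 0.001]
```

View pics/w2.png

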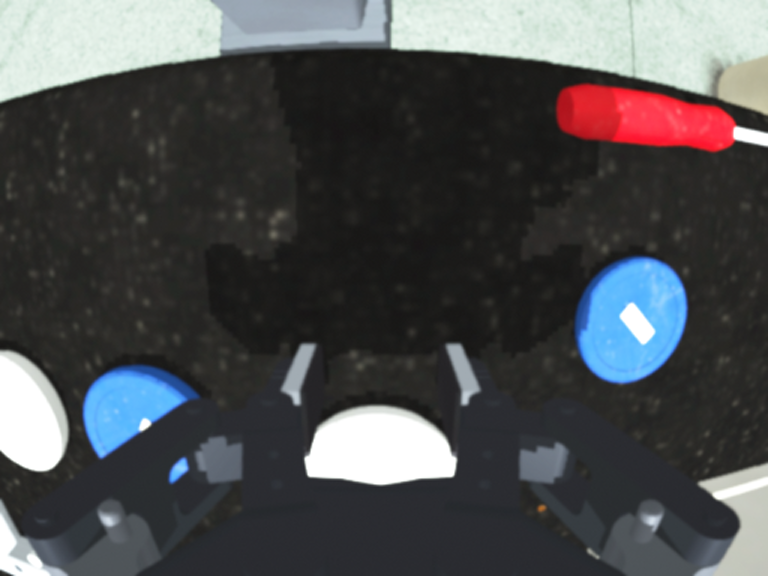

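View pics/s2.png

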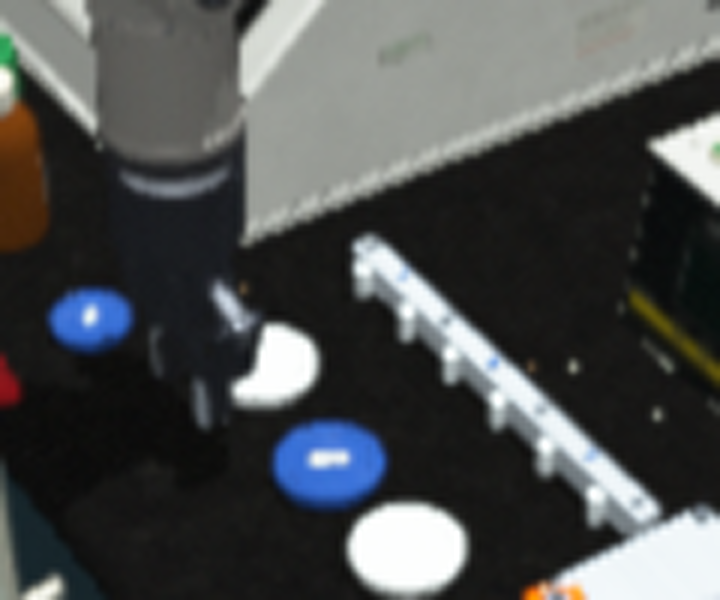

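Emit:
step_arm(
  xyz=[
    [-0.005,0.006,0],
    [-0.005,0.012,0],
    [-0.005,0.012,0],
  ],
  rotation=[
    [0,0.002,0],
    [0,0.002,0],
    [0,0.002,0],
  ],
)

```text
clock: 3.02
tcp_pos: [0.4662, 0.1596, 0.1737]
orientation: [-1.205, -1.22, 1.214]
contact_force: [0.4, 0.2, -0.5]
grip_width: 0.0403
```

Emit:
step_arm(
  xyz=[
    [0.003,0.004,-0.02],
    [0.006,0.004,-0.04],
    [0.009,0.004,-0.065],
    [0.012,0.004,-0.09],
    [0.014,0.004,-0.115],
    [0.017,0.004,-0.14],
    [0.019,0.004,-0.165],
    [0.021,0.004,-0.19],
    [0.023,0.004,-0.21],
    [0.023,0.004,-0.213],
    [0.023,0.004,-0.213],
  ],
  rotation=[
    [0,0,0],
    [0,0,0],
    [0,0,0],
    [0,0,0],
    [0,0,0],
    [0,0,0],
    [0,0,0],
    [0,0,0],
    [0,0,0],
    [0,0,0],
    [0,0,0],
  ],
)

```text
clock: 4.4
tcp_pos: [0.53, 0.1671, 0.1726]
orientation: [-1.205, -1.22, 1.214]
contact_force: [1.3, 0.3, 0.3]
grip_width: 0.0398
```

```bash
python3 - <<'E'
from h import *
o=r.get_obs();f=r.grab_frame("wrist")
save("w3",f,(150,180,360,384),2.8)
g=r.grab_frame("side");save("s3",g,(190,120,310,220),6)
plan([((.540,.167,.1725),YAW0)],o)
E
```

```text
t 4.40 tcp [0.53   0.1671 0.1726] yaw err mat [[-0.01, 0.002, -1.0], [1.0, 0.002, -0.01], [0.002, -1.0, -0.003]] F [1.26 0.3  0.27] w 0.0398
shift [-0.0007, 0.0005, -0.0334] rot [0.0016, -0.0003, 0.0014]
```

View pics/w3.png

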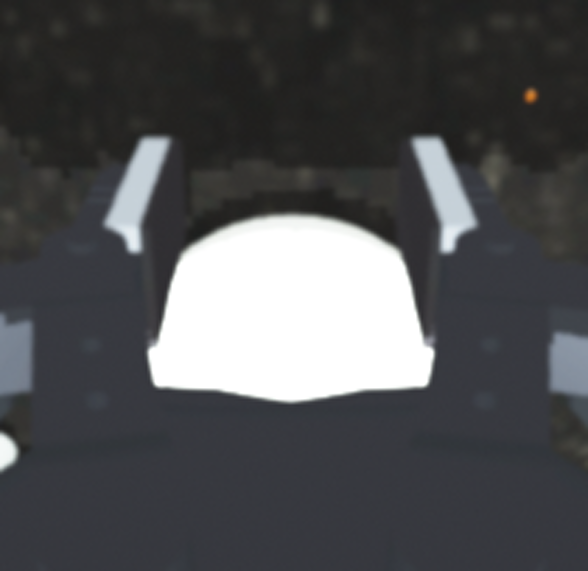

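View pics/s3.png

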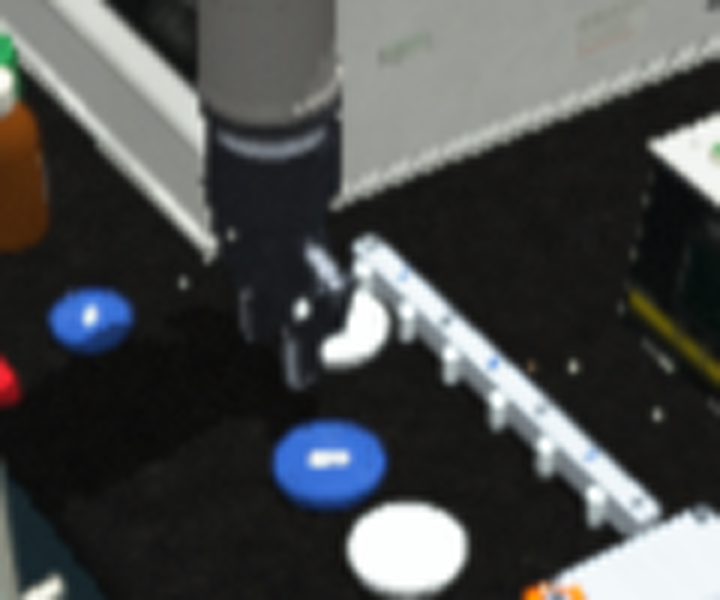

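Emit:
step_arm(
  xyz=[
    [0,0,-0.008],
    [0,0,-0.016],
    [0,0,-0.022],
    [0,0,-0.022],
  ],
  rotation=[
    [0,0,0],
    [0,0,0],
    [0,0,0],
    [0,0,0],
  ],
)

```text
clock: 5.0
tcp_pos: [0.5367, 0.1672, 0.1727]
orientation: [-1.205, -1.22, 1.214]
contact_force: [0.2, -0.3, -0.2]
grip_width: 0.0402
```

Emit:
step_arm(
  xyz=[
    [0,0,-0.005],
    [0,0,-0.01],
    [0,0,-0.01],
  ],
  rotation=[
    [0,0,0],
    [0,0,0],
    [0,0,0],
  ],
)

```text
clock: 5.38
tcp_pos: [0.5397, 0.1672, 0.1727]
orientation: [-1.205, -1.22, 1.214]
contact_force: [0.4, 0.8, -0.7]
grip_width: 0.0404
```

Emit:
step_arm(
  xyz=[
    [0,0,-0.004],
    [0,0,-0.008],
    [0,0,-0.008],
  ],
  rotation=[
    [0,0,0],
    [0,0,0],
    [0,0,0],
  ],
)

```text
clock: 5.75
tcp_pos: [0.5412, 0.1674, 0.1724]
orientation: [-1.203, -1.218, 1.216]
contact_force: [-5.0, 0.2, 1.4]
grip_width: 0.0402
```

```bash
python3 - <<'E'
from h import *
o=r.get_obs();print(o["contact_force"])
g=r.grab_frame("side");save("s4",g,(220,140,290,200),10)
g=r.grab_frame("top");save("t4",g,(180,150,300,210),6)
E
```

```text
[-5.01833075  0.20825744  1.43726769]
```

View pics/s4.png

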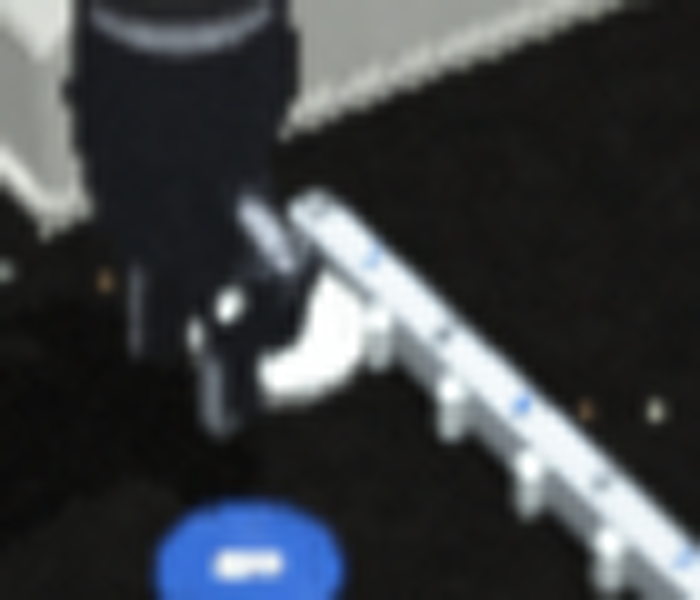

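```bash
python3 - <<'E'
from h import *
plan([((.52,.167,.1725),YAW0),((.48,.155,.205),YAW0),((.453,.068,.205),YAW0),((.453,.068,.1725),YAW0)])
E
```

```text
t 5.85 tcp [0.5412 0.1674 0.1724] yaw err mat [[-0.011, 0.0, -1.0], [1.0, 0.002, -0.011], [0.002, -1.0, -0.0]] F [-4.56  0.65  2.09] w 0.0401
shift [-0.0005, -0.0004, 0.0707] rot [0.0002, -0.0, 0.0012]
shift [-0.0389, -0.1088, 0.2044] rot [0.0002, -0.0, 0.0012]
shift [-0.3279, -0.1094, 0.2975] rot [0.0002, -0.0, 0.0012]
shift [-0.3281, -0.001, 0.2976] rot [0.0002, -0.0, 0.0012]
```

Emit:
step_arm(
  xyz=[
    [0,0,0.03],
    [0,-0.002,0.07],
    [-0.04,-0.11,0.2],
    [-0.2,-0.11,0.26],
    [-0.328,-0.11,0.297],
    [-0.328,-0.06,0.297],
    [-0.328,-0.001,0.297],
    [-0.328,-0.001,0.297],
  ],
  rotation=[
    [0,0,0.001],
    [0,0,0.001],
    [0,0,0.001],
    [0,0,0.001],
    [0,0,0.001],
    [0,0,0.001],
    [0,0,0.001],
    [0,0,0.001],
  ],
)

```text
clock: 6.85
tcp_pos: [0.4534, 0.0687, 0.1722]
orientation: [-1.204, -1.218, 1.216]
contact_force: [-0.5, -0.1, -0.5]
grip_width: 0.0402
```

```bash
python3 - <<'E'
from h import *
o=r.get_obs()
g=r.grab_frame("side");save("s5",g,(220,140,290,200),10)
g=r.grab_frame("top");save("t5",g,(180,145,300,215),6)
f=r.grab_frame("wrist");save("w5",f,None,1.5)
plan([((.530,.0723,.1725),YAW0),((.540,.0724,.1725),YAW0)],o)
E
```

```text
t 6.85 tcp [0.4534 0.0687 0.1722] yaw err mat [[-0.011, 0.001, -1.0], [1.0, 0.001, -0.011], [0.001, -1.0, -0.001]] F [-0.53 -0.06 -0.47] w 0.0402
shift [0.0093, -0.0009, -0.2555] rot [0.0006, 0.0002, 0.0004]
shift [0.0092, -0.0008, -0.2888] rot [0.0006, 0.0002, 0.0004]
```

View pics/t5.png

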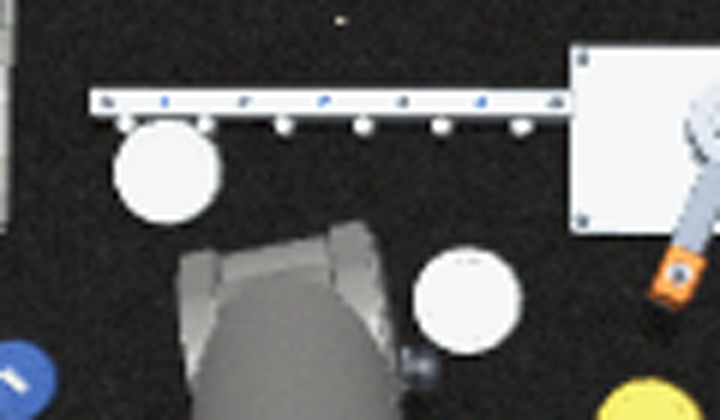

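View pics/s5.png

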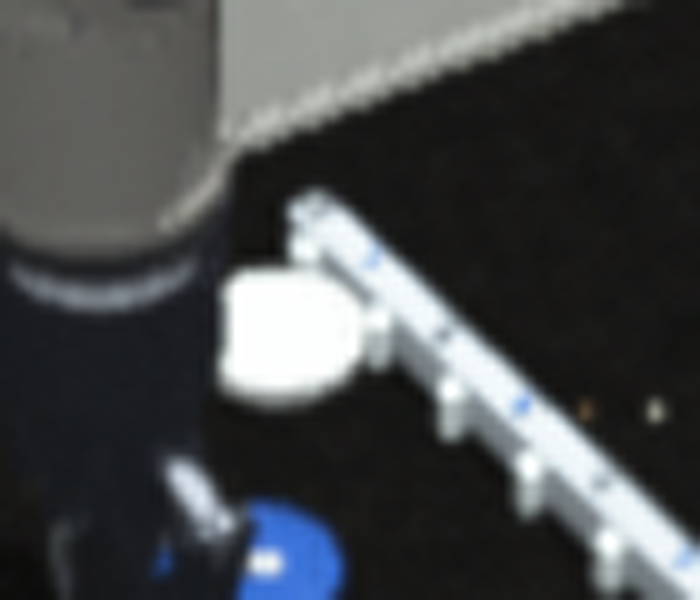

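View pics/w5.png

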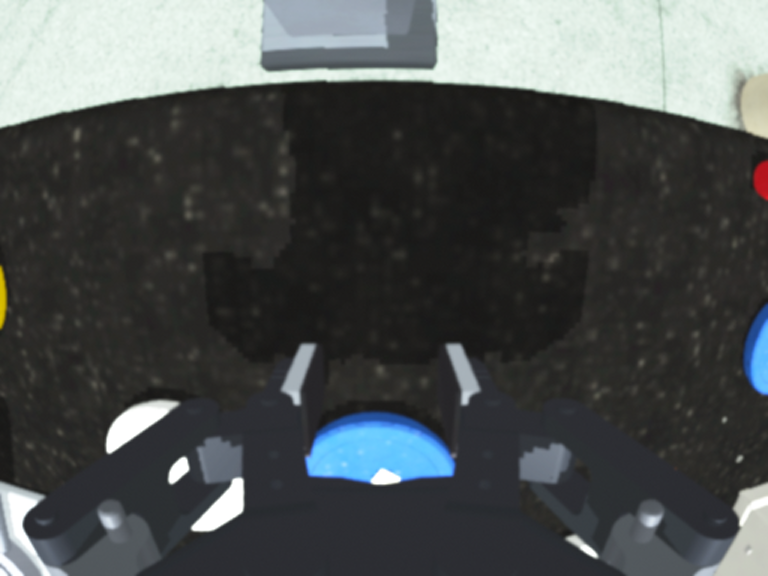

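Emit:
step_arm(
  xyz=[
    [0.001,0,-0.02],
    [0.001,0,-0.04],
    [0.002,0,-0.065],
    [0.003,0,-0.09],
    [0.005,0,-0.115],
    [0.006,0,-0.14],
    [0.007,0,-0.165],
    [0.008,0,-0.19],
    [0.009,0,-0.215],
    [0.009,0,-0.24],
    [0.009,0,-0.26],
    [0.009,0,-0.275],
    [0.009,0,-0.283],
    [0.009,0,-0.285],
    [0.009,0,-0.285],
  ],
  rotation=[
    [0,0,0],
    [0,0,0],
    [0,0,0],
    [0,0,0],
    [0,0,0],
    [0,0,0],
    [0,0,0],
    [0,0,0],
    [0,0,0],
    [0,0,0],
    [0,0,0],
    [0,0,0],
    [0,0,0],
    [0,0,0],
    [0,0,0],
  ],
)

```text
clock: 8.88
tcp_pos: [0.5385, 0.0725, 0.1723]
orientation: [-1.204, -1.218, 1.217]
contact_force: [-0.5, 0.5, 0.1]
grip_width: 0.0401
```

Emit:
step_arm(
  xyz=[
    [0,0,-0.005],
    [0,0,-0.01],
    [0,0,-0.014],
    [0,0,-0.014],
  ],
  rotation=[
    [0,0,0],
    [0,0,0],
    [0,0,0],
    [0,0,0],
  ],
)

```text
clock: 9.38
tcp_pos: [0.5422, 0.0726, 0.1721]
orientation: [-1.202, -1.217, 1.218]
contact_force: [-3.7, 1.0, 2.0]
grip_width: 0.0399
```

Emit:
step_arm(
  xyz=[
    [0,0,-0.003],
    [0,0,-0.003],
  ],
  rotation=[
    [0,0,0],
    [0,0,0],
  ],
)

```text
clock: 9.62
tcp_pos: [0.5425, 0.0726, 0.172]
orientation: [-1.201, -1.216, 1.219]
contact_force: [-5.4, 0.4, 4.3]
grip_width: 0.0401
```

```bash
python3 - <<'E'
from h import *
plan([((.52,.0725,.1725),YAW0),((.48,.06,.205),YAW0),((.453,-.0145,.205),YAW0),((.453,-.0145,.1725),YAW0)])
E
```

```text
t 9.62 tcp [0.5425 0.0726 0.172 ] yaw err mat [[-0.012, -0.003, -1.0], [1.0, 0.0, -0.012], [0.0, -1.0, 0.003]] F [-5.44  0.37  4.35] w 0.0401
shift [0.0004, -0.0014, 0.075] rot [-0.0018, 0.0008, 0.0003]
shift [-0.0396, -0.1094, 0.2092] rot [-0.0018, 0.0008, 0.0003]
shift [-0.2869, -0.1092, 0.3021] rot [-0.0018, 0.0008, 0.0003]
shift [-0.2869, -0.0009, 0.3018] rot [-0.0018, 0.0008, 0.0003]
```

Emit:
step_arm(
  xyz=[
    [0,-0.001,0.03],
    [0,-0.002,0.075],
    [-0.04,-0.11,0.209],
    [-0.17,-0.11,0.26],
    [-0.287,-0.11,0.302],
    [-0.287,-0.06,0.302],
    [-0.287,-0.002,0.302],
    [-0.287,-0.002,0.302],
  ],
  rotation=[
    [-0.002,0,0],
    [-0.002,0,0],
    [-0.002,0,0],
    [-0.002,0,0],
    [-0.002,0,0],
    [-0.002,0,0],
    [-0.002,0,0],
    [-0.002,0,0],
  ],
)

```text
clock: 10.62
tcp_pos: [0.4529, -0.014, 0.1723]
orientation: [-1.203, -1.219, 1.218]
contact_force: [-0.6, 0.2, -0.6]
grip_width: 0.0402
```

```bash
python3 - <<'E'
from h import *
o=r.get_obs()
g=r.grab_frame("top");save("t6",g,(180,145,300,215),6)
f=r.grab_frame("wrist");save("w6",f,None,1.5)
plan([((.541,-.0226,.1725),YAW0)],o)
E
```

```text
t 10.62 tcp [ 0.4529 -0.014   0.1723] yaw err mat [[-0.012, 0.0, -1.0], [1.0, 0.001, -0.012], [0.001, -1.0, -0.0]] F [-0.63  0.25 -0.64] w 0.0402
shift [-0.0322, -0.0006, -0.2932] rot [0.0003, 0.001, 0.0004]
```

View pics/t6.png

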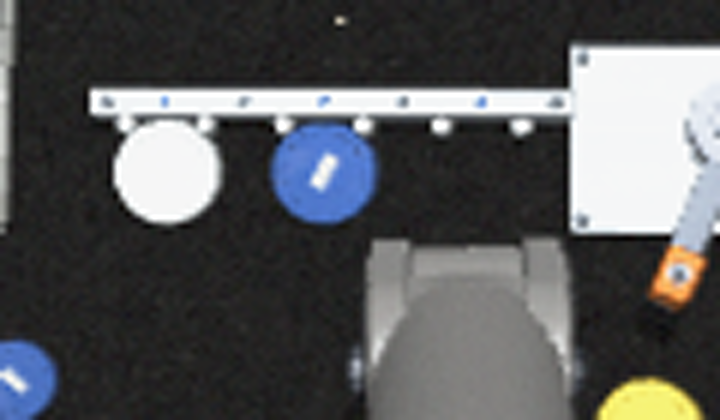

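View pics/w6.png

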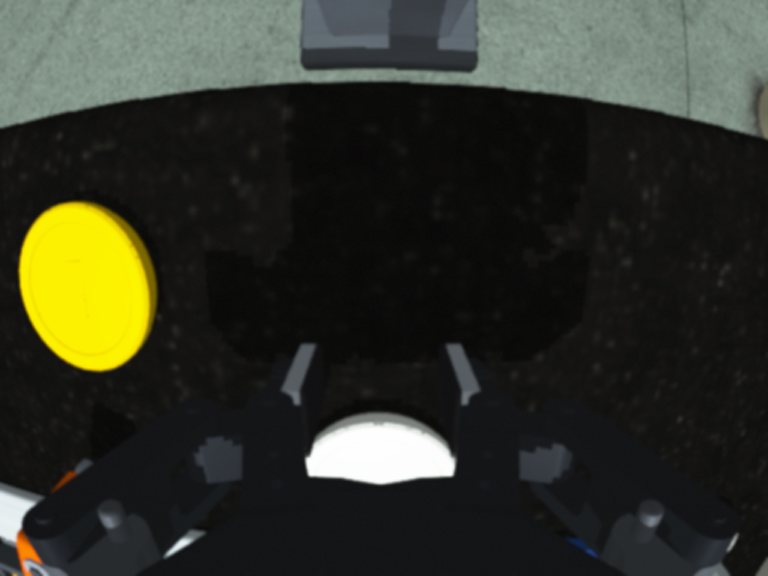

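Emit:
step_arm(
  xyz=[
    [-0.001,0,-0.02],
    [-0.002,0,-0.04],
    [-0.006,0,-0.065],
    [-0.01,0,-0.09],
    [-0.014,0,-0.115],
    [-0.018,0,-0.14],
    [-0.022,0,-0.165],
    [-0.026,0,-0.19],
    [-0.03,0,-0.215],
    [-0.032,0,-0.24],
    [-0.032,0,-0.265],
    [-0.032,0,-0.28],
    [-0.032,0,-0.29],
    [-0.032,0,-0.291],
    [-0.032,0,-0.291],
  ],
  rotation=[
    [0,0,0],
    [0,0,0],
    [0,0,0],
    [0,0,0],
    [0,0,0],
    [0,0,0],
    [0,0,0],
    [0,0,0],
    [0,0,0],
    [0,0,0],
    [0,0,0],
    [0,0,0],
    [0,0,0],
    [0,0,0],
    [0,0,0],
  ],
)

```text
clock: 12.6
tcp_pos: [0.5401, -0.0223, 0.1725]
orientation: [-1.203, -1.219, 1.218]
contact_force: [0.2, -0.0, -0.7]
grip_width: 0.04
```

Emit:
step_arm(
  xyz=[
    [0,0,-0.005],
    [0,0,-0.01],
    [0,0,-0.014],
    [0,0,-0.014],
  ],
  rotation=[
    [0,0,0],
    [0,0,0],
    [0,0,0],
    [0,0,0],
  ],
)

```text
clock: 13.1
tcp_pos: [0.5436, -0.0222, 0.1722]
orientation: [-1.201, -1.218, 1.219]
contact_force: [-4.2, 0.7, 1.1]
grip_width: 0.0401
```

```bash
python3 - <<'E'
from h import *
plan([((.52,-.0225,.1725),YAW0),((.50,-.03,.22),YAW0),((.52,-.09,.22),-.39),((.528,-.098,.206),-.39)])
E
```

```text
t 13.10 tcp [ 0.5436 -0.0222  0.1722] yaw err mat [[-0.013, -0.002, -1.0], [1.0, 0.001, -0.013], [0.001, -1.0, 0.002]] F [-4.25  0.73  1.06] w 0.0401
shift [-0.0, -0.0008, 0.0787] rot [-0.0013, 0.0014, 0.0005]
shift [-0.024, -0.1591, 0.146] rot [-0.0013, 0.0014, 0.0005]
shift [-0.2249, -0.1594, 0.0819] rot [-0.0014, 0.2565, 0.0003]
shift [-0.2519, -0.1128, 0.0555] rot [-0.0014, 0.2565, 0.0003]
```

Emit:
step_arm(
  xyz=[
    [0,-0.001,0.03],
    [0,-0.002,0.078],
    [-0.024,-0.16,0.146],
    [-0.024,-0.16,0.146],
  ],
  rotation=[
    [-0.001,0,0],
    [-0.001,0,0],
    [-0.001,0,0],
    [-0.001,0,0],
  ],
)

```text
clock: 13.6
tcp_pos: [0.4992, -0.0309, 0.2226]
orientation: [-1.206, -1.22, 1.215]
contact_force: [-0.3, -0.0, -0.3]
grip_width: 0.0403
```

Emit:
step_arm(
  xyz=[
    [-0.07,0,-0.02],
    [-0.14,0,-0.04],
    [-0.2,0,-0.064],
    [-0.2,0,-0.064],
    [-0.2,0,-0.064],
    [-0.2,0,-0.064],
  ],
  rotation=[
    [0,0.1,0],
    [0,0.2,0],
    [0,0.255,0],
    [0,0.255,0],
    [0,0.255,0],
    [0,0.255,0],
  ],
  grip=1,
  force=30,
)

```text
clock: 14.35
tcp_pos: [0.5189, -0.0897, 0.2225]
orientation: [-1.368, -0.922, 0.917]
contact_force: [-0.5, 0.1, 0.4]
grip_width: 0.0
```

```bash
python3 - <<'E'
from h import *
o=r.get_obs()
g=r.grab_frame("top");save("t7",g,(180,145,340,230),5)
f=r.grab_frame("wrist");save("w7",f,None,1.5)
g=r.grab_frame("side");save("s7",g,(210,140,350,260),5)
plan([((.528,-.098,.206),-.39)],o)
E
```

```text
t 14.35 tcp [ 0.5189 -0.0897  0.2225] yaw err mat [[0.377, 0.003, -0.926], [0.926, 0.001, 0.377], [0.002, -1.0, -0.002]] F [-0.54  0.13  0.42] w 0.0
shift [-0.0143, 0.0549, -0.0383] rot [0.0015, 0.002, 0.0015]
```

View pics/t7.png

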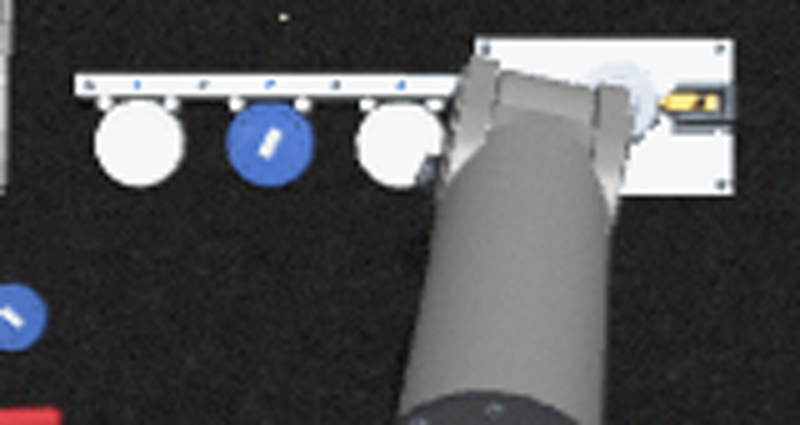

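View pics/w7.png

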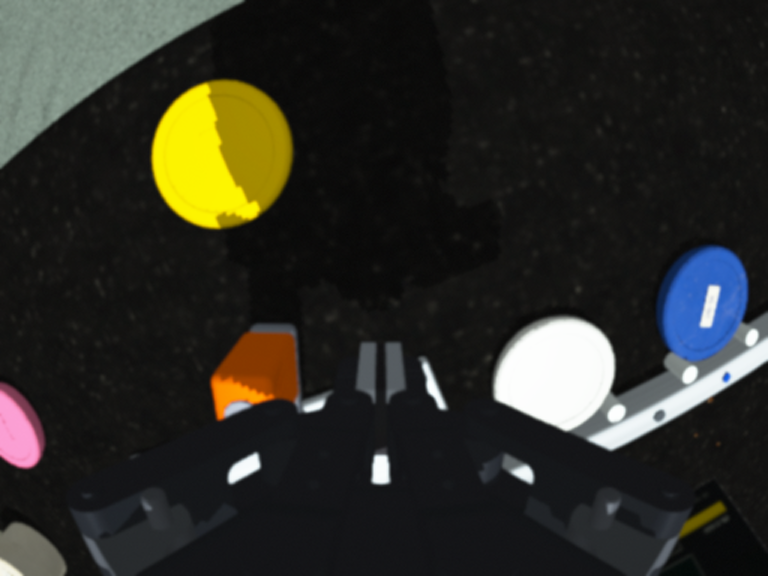

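View pics/s7.png

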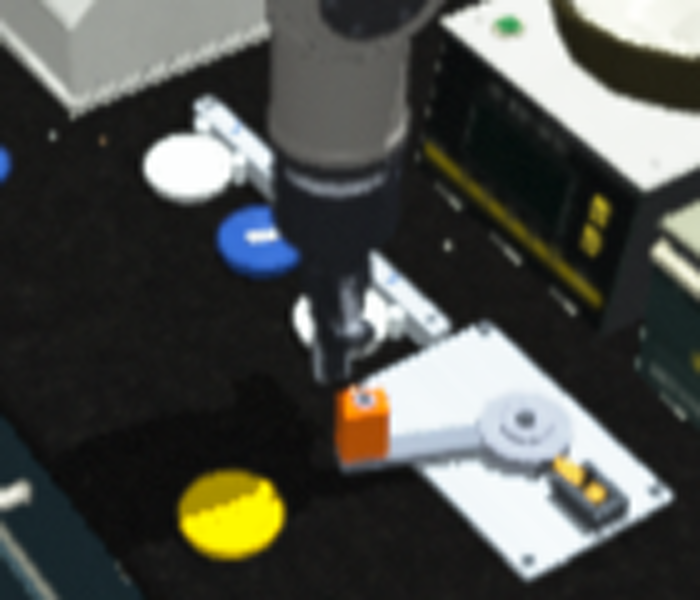

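Emit:
step_arm(
  xyz=[
    [0,0.02,-0.04],
    [0,0.037,-0.042],
    [-0.02,0.038,-0.042],
    [-0.045,0.038,-0.042],
    [-0.045,0.038,-0.042],
  ],
  rotation=[
    [0.001,0.002,0.001],
    [0.001,0.002,0.001],
    [0.001,0.002,0.001],
    [0.001,0.002,0.001],
    [0.001,0.002,0.001],
  ],
)

```text
clock: 15.12
tcp_pos: [0.5251, -0.1085, 0.2113]
orientation: [-1.371, -0.916, 0.915]
contact_force: [0.1, -0.2, 0.5]
grip_width: 0.0004
```

```bash
python3 - <<'E'
from h import *
o=r.get_obs();print(o["contact_force"],o["tcp_pos"])
f=r.grab_frame("wrist");save("w8",f,(120,180,380,384),2.9)
g=r.grab_frame("side");save("s8",g,(240,180,320,240),9)
E
```

```text
[ 0.1200411  -0.17139509  0.49076632] [ 0.5250773  -0.10848379  0.21129351]
```

View pics/w8.png

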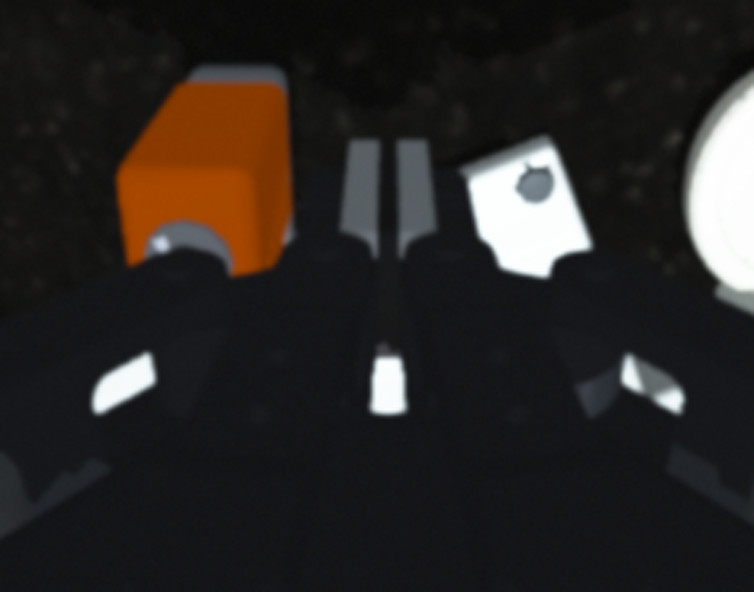

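View pics/s8.png

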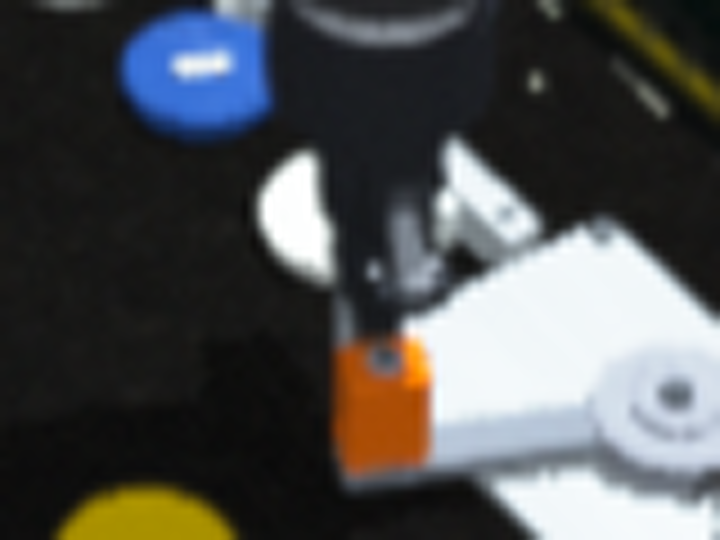

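Emit:
step_arm(
  xyz=[
    [-0.008,-0.012,0],
    [-0.016,-0.014,0],
    [-0.022,-0.014,0],
    [-0.022,-0.014,0],
  ],
  rotation=[
    [0,0,0],
    [0,0,0],
    [0,0,0],
    [0,0,0],
  ],
)

```text
clock: 15.72
tcp_pos: [0.523, -0.1137, 0.2156]
orientation: [-1.37, -0.918, 0.915]
contact_force: [0.0, -0.0, -0.5]
grip_width: 0.0
```

```bash
python3 - <<'E'
from h import *
o=r.get_obs();print(o["contact_force"],o["tcp_pos"])
f=r.grab_frame("wrist");save("w9",f,(120,180,380,384),2.9)
E
```

```text
[ 0.02051185 -0.00653199 -0.52415237] [ 0.52304858 -0.11366081  0.21563995]
```

View pics/w9.png

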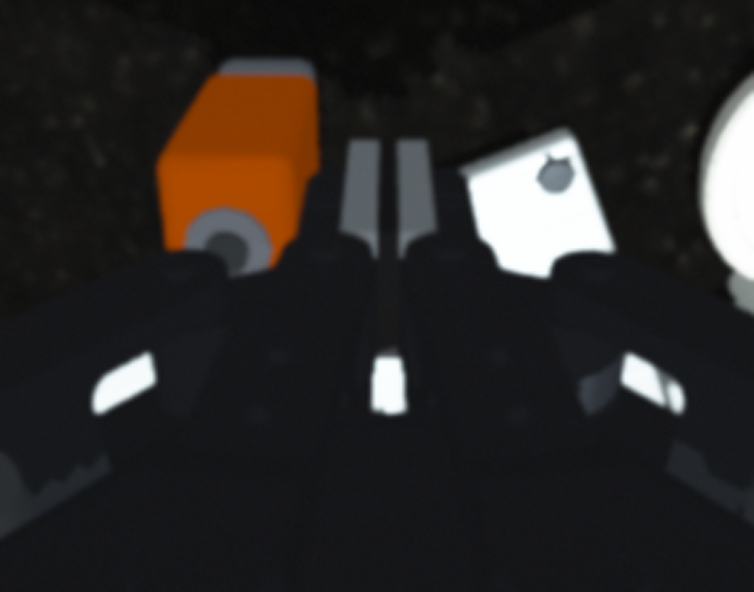

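Emit:
step_arm(
  xyz=[
    [-0.006,0,0],
    [-0.012,0,0],
    [-0.012,0,0],
  ],
  rotation=[
    [0,0,0],
    [0,0,0],
    [0,0,0],
  ],
)

```text
clock: 16.15
tcp_pos: [0.5216, -0.1166, 0.2156]
orientation: [-1.369, -0.918, 0.915]
contact_force: [0.4, 3.5, 0.8]
grip_width: 0.0002
```

```bash
cat >> h.py <<'E'
def arc(ths,piv=(.609,-.178),z=.2155):
    o=r.get_obs();p=np.array(o["tcp_pos"]);A=R.from_rotvec(o["orientation"]).as_matrix()
    yaw=np.arctan2(-A[0,0],A[1,0]);out=[]
    for t in ths:
        c,s=np.cos(t),np.sin(t);d=p[:2]-piv;out.append(((piv[0]+c*d[0]-s*d[1],piv[1]+s*d[0]+c*d[1],z),yaw+t))
    print("yaw",yaw);plan(out,o);return out
E
python3 - <<'E'
from h import *
print(arc([.05,.1,.15,.2,.25,.3,.35,.4])[-1])
E
```

```text
yaw -0.39112258355976365
t 16.15 tcp [ 0.5216 -0.1166  0.2156] yaw err mat [[0.381, 0.001, -0.924], [0.924, 0.001, 0.381], [0.001, -1.0, -0.001]] F [0.41 3.45 0.82] w 0.0002
shift [-0.0175, 0.0001, 0.0035] rot [0.0006, -0.0318, 0.0007]
shift [-0.0351, 0.0001, 0.0061] rot [0.0007, -0.0637, 0.0007]
shift [-0.0528, 0.0001, 0.0078] rot [0.0007, -0.0955, 0.0007]
shift [-0.0706, 0.0001, 0.0086] rot [0.0007, -0.1273, 0.0007]
shift [-0.0884, 0.0001, 0.0085] rot [0.0007, -0.1592, 0.0007]
shift [-0.1061, 0.0, 0.0075] rot [0.0007, -0.191, 0.0007]
shift [-0.1238, 0.0, 0.0057] rot [0.0008, -0.2228, 0.0006]
shift [-0.1414, -0.0, 0.003] rot [0.0008, -0.2546, 0.0006]
((np.float64(0.5045995695824967), np.float64(-0.15552911298427413), 0.2155), np.float64(0.008877416440236374))
```

Emit:
step_arm(
  xyz=[
    [-0.018,0,0.004],
    [-0.035,0,0.006],
    [-0.053,0,0.008],
    [-0.071,0,0.009],
    [-0.088,0,0.009],
    [-0.106,0,0.008],
    [-0.124,0,0.006],
    [-0.141,0,0.003],
    [-0.141,0,0.003],
  ],
  rotation=[
    [0,-0.032,0],
    [0,-0.064,0],
    [0,-0.096,0],
    [0,-0.127,0],
    [0,-0.159,0],
    [0,-0.191,0],
    [0,-0.223,0],
    [0,-0.255,0],
    [0,-0.255,0],
  ],
)

```text
clock: 17.27
tcp_pos: [0.505, -0.1552, 0.2156]
orientation: [-1.206, -1.218, 1.214]
contact_force: [2.5, 6.1, 0.1]
grip_width: -0.0001
```

```bash
python3 - <<'E'
from h import *
o=r.get_obs();print(o["contact_force"],o["tcp_pos"])
f=r.grab_frame("wrist");save("w10",f,(120,180,380,384),2.9)
g=r.grab_frame("side");save("s10",g,(210,160,350,265),5.5)
arc([.05,.1,.15,.2,.25,.3,.33])
E
```

```text
[2.47384009 6.09232636 0.08756432] [ 0.50502864 -0.15518156  0.21556336]
yaw 0.009111072332362552
t 17.38 tcp [ 0.5051 -0.1548  0.2156] yaw err mat [[-0.009, 0.002, -1.0], [1.0, 0.001, -0.009], [0.001, -1.0, -0.002]] F [2.53 4.3  1.08] w -0.0003
shift [-0.0174, 0.0003, 0.0036] rot [0.0015, -0.0318, 0.0008]
shift [-0.0349, 0.0002, 0.0063] rot [0.0016, -0.0637, 0.0008]
shift [-0.0525, 0.0002, 0.0082] rot [0.0016, -0.0955, 0.0007]
shift [-0.0703, 0.0002, 0.0091] rot [0.0016, -0.1273, 0.0007]
shift [-0.088, 0.0002, 0.0092] rot [0.0016, -0.1592, 0.0007]
shift [-0.1057, 0.0001, 0.0084] rot [0.0016, -0.191, 0.0006]
shift [-0.1163, 0.0001, 0.0074] rot [0.0016, -0.2101, 0.0006]
```

View pics/w10.png

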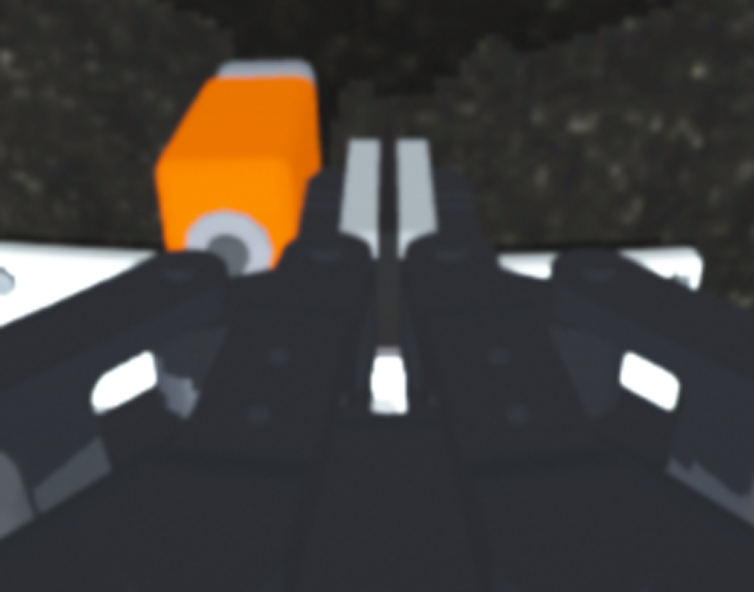

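View pics/s10.png

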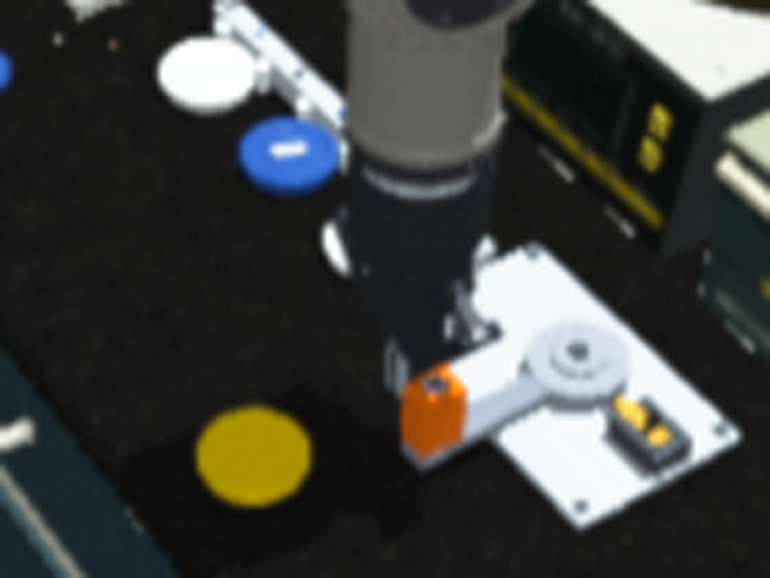

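Emit:
step_arm(
  xyz=[
    [-0.017,0,0.004],
    [-0.035,0,0.006],
    [-0.053,0,0.008],
    [-0.07,0,0.009],
    [-0.088,0,0.009],
    [-0.106,0,0.008],
    [-0.118,0,0.007],
    [-0.118,0,0.007],
    [-0.118,0,0.007],
  ],
  rotation=[
    [0.001,-0.032,0],
    [0.001,-0.064,0],
    [0.001,-0.096,0],
    [0.001,-0.127,0],
    [0.001,-0.159,0],
    [0.001,-0.191,0],
    [0.001,-0.211,0],
    [0.001,-0.211,0],
    [0.001,-0.211,0],
  ],
)

```text
clock: 18.5
tcp_pos: [0.5036, -0.1888, 0.2155]
orientation: [-1.027, -1.458, 1.453]
contact_force: [1.7, 7.3, 2.3]
grip_width: -0.0001
```

```bash
python3 - <<'E'
from h import *
o=r.get_obs();print(o["contact_force"],o["tcp_pos"])
f=r.grab_frame("wrist");save("w11",f,(120,180,380,384),2.9)
g=r.grab_frame("side");save("s11",g,(210,160,350,265),5.5)
g=r.grab_frame("top");save("t11",g,(180,145,340,230),5)
arc([.05])
E
```

```text
[1.72903243 7.31978455 2.29464484] [ 0.50362359 -0.18880999  0.21548676]
yaw 0.34097786991956275
t 18.65 tcp [ 0.5036 -0.1888  0.2155] yaw err mat [[-0.334, 0.001, -0.942], [0.942, 0.003, -0.334], [0.002, -1.0, -0.002]] F [1.08 5.67 2.87] w -0.0001
shift [-0.0172, -0.0, 0.0037] rot [0.0011, -0.0318, 0.0013]
```

View pics/w11.png

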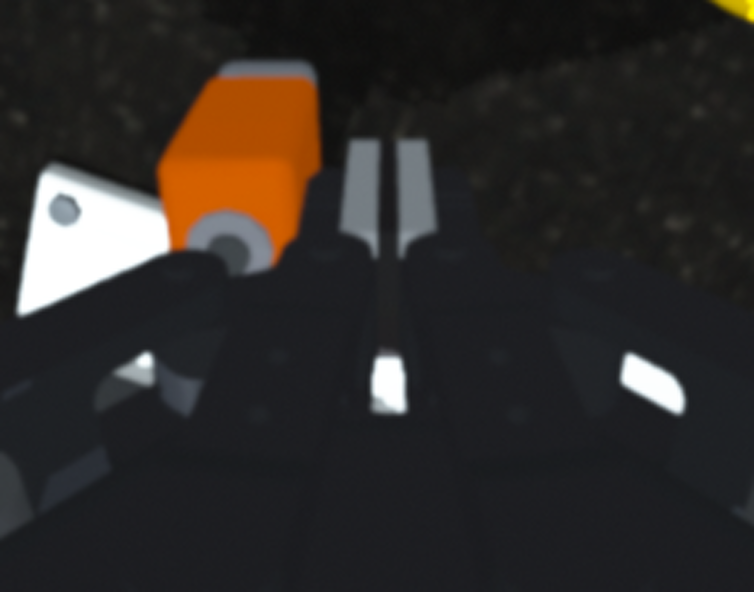

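View pics/s11.png

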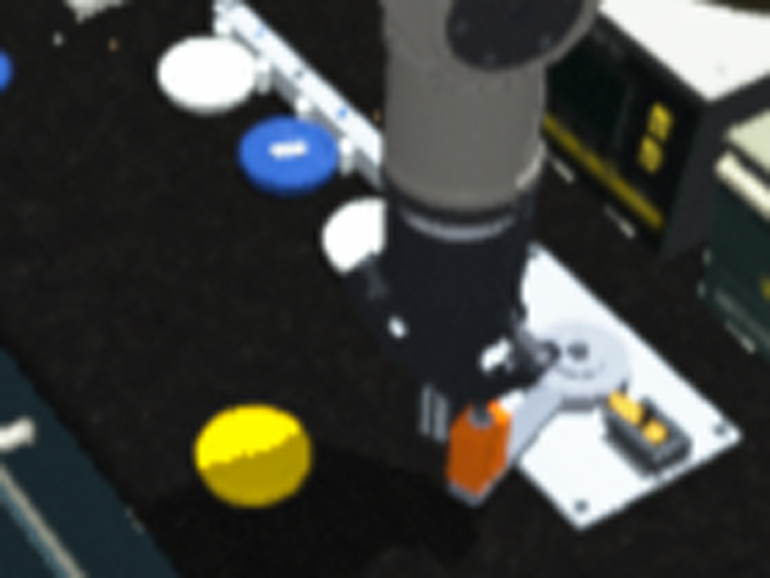

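View pics/t11.png

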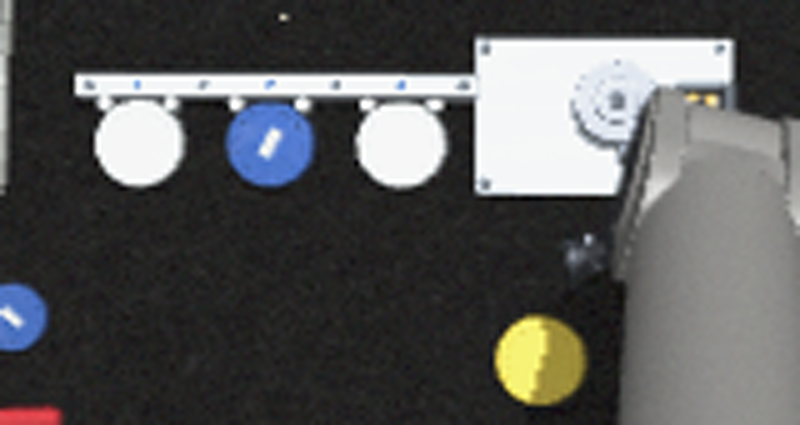

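```bash
python3 - <<'E'
from h import *
g=r.grab_frame("top");im=g["pixels"].astype(float)
s=r.get_obs();print(s["contact_force"],s["clock"])
B=[proj(g,(x,y,.012)) for x,y in((.5748,.1675),(.5758,.0725),(.5768,-.0225))]
hsv=cv2.cvtColor(g["pixels"],cv2.COLOR_RGB2HSV)
for b in B:
    # radial fit of front half edges (bar-free): intensity threshold crossings
    G=im.max(2);pts=[]
    for a in np.linspace(0.1,np.pi-0.1,60):  # image lower half = robot side
        rr=np.arange(5,13,.1);u=b[0]+rr*np.cos(a);v=b[1]+rr*np.sin(a)
        p=cv2.remap(G.astype(np.float32),u.astype(np.float32)[None],v.astype(np.float32)[None],cv2.INTER_LINEAR)[0]
        k=np.argmax(p<(p[:15].mean()+30)/2);pts.append((u[k],v[k]))
    P=np.array([unproj(g,*q,.011)[:2] for q in pts])
    A=np.c_[2*P,np.ones(len(P))];c=np.linalg.lstsq(A,(P**2).sum(1),rcond=None)[0]
    print(c[:2].round(4),"r",np.sqrt(c[2]+c[0]**2+c[1]**2).round(4))
E
```

```text
[0.70149023 7.95006367 2.35828667] 18.7
[0.5743 0.1674] r 0.0325
[0.5751 0.0728] r 0.0316
[ 0.5769 -0.0221] r 0.0327
```

```bash
python3 - <<'E'
from h import *
print(r.hand_in());o=r.get_obs();print(o["clock"],o["contact_force"],o["tcp_pos"])
E
```

```text
the job is handed in; nothing more can be done
None
the job is handed in; nothing more can be done
```

I slid the three carriers (white, blue, white) along the worktop into the left, middle and right berths. Each was pressed against its ribs with about 4 to 5 N. I then pushed the idler block right along its arc with closed fingers and handed in at 18.7 s, with the fingers still holding it.

**Row:** the last top image shows each carrier on both its ribs. They measured 94.6 and 94.9 mm apart (95 expected), in line with the fence to about 0.5 mm. The pink, yellow and small blue look-alikes and the other items were not touched.

**Sprung arm:** the arm stood at about 0.73 rad, inferred from the gripper's turn since the first touch on the block. That is about 2 cm past the click. The force on the fingers was 6 to 8 N, about what the spring should give there. I didn't see the click itself or the pawl's lift; both are inferred from the angle.

**Disagreements:** the top and side cameras differed by 3 to 5 mm in x. The rib contacts fell between them, so I trusted the contact force. The berths also sit about 10 mm further left than I first assumed from the feeder origin; I found that in the images before moving.

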